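# Screw the strap clamp down on the wooden ring holder

## Task

Two steel strap clamps are bolted to the board on the counter; only one of them has a wooden ring holder, a pale wooden bar, lying under the nose of its strap. Screw the brass knob of that clamp down clockwise until it stops tight, then let go of it. Leave the knob of the empty clamp as it is.

Things in the scene. Friction and masses are not known exactly. Their poses are not given: they have to be found in the camera images.
- work_knob_grip (a point): Centre of the grip bar on the brass knob of the clamp that has the wooden holder, 117 to 120 mm above the counter. The knob is a knurled nut (25 mm across) on an upright stud; on top stands the flat bar, 46 mm long, 11 mm thick, 20 mm high (10 mm above and below this point). z is up, along the screw axis, x along the bar, y across its thickness. The steel strap's top face is 29 mm below.
- work_knob (a joint): Turn of that knob, rad, growing clockwise seen from above. Starts between 0.15 and 0.65; hard against its stop, tight, at 1.6, where the bar lies parallel to the strap: 0.95 to 1.45 rad (54 to 83 degrees) to turn, in one grasp. The steep thread takes knob and strap down 2 mm per rad. Steady friction 0.05 N m; it stays where it is left.
- work_clamp: Dark steel base plate (108 x 50 mm) of the clamp with the holder, fixed on the 44 mm thick board; origin under the stud on the board's top, z up, x along plate and strap. The strap's narrow nose, at -x (towards the robot), lies over the pale wooden holder (126 x 30 x 22 mm, fixed, lying crosswise along y, its middle 37 mm from the stud); at +x is a steel block.
- empty_knob_end (a point): One end of the grip bar (23 mm from the screw axis, half-way up the bar) of the same kind of knob on the other, identical clamp, which has nothing under its nose. This knob must stay as it is. Same axes as the other point.

How it is judged:
At the end, for the whole second after the job is handed in: The knob of the clamp with the wooden holder is screwed down to within 0.18 rad (10 degrees) of its stop, and the bar end of the empty clamp's knob is within 8 mm of where it started (value of joint work_knob above 1.42 rad and distance of empty_knob_end from where it was at the start of the episode below 0.008 m); the robot touches nothing.
It fails at once if the empty clamp's knob was turned (its bar end moved more than 8 mm) (distance of empty_knob_end from where it was at the start of the episode above 0.008 m).
It also fails if it takes over 38 s, if anything falls off the work surface, if the arm or the gripper's body presses on something with over 40 N, if the wrist force passes 120 N, or if a joint passes its speed limit or range.

## Robot

A 6-joint arm with a two-finger parallel gripper is mounted at the origin on a cart in front of the work surface, level with it; the furniture and walls round the work are solid. World frame = base frame: x ahead of the robot, y to its left, z up, the work surface at z = 0. Lengths are in m, angles in rad, forces in N, time in s.
With the tool pointing down it reaches from about 0.325 to 0.775 m from the base axis. Payload 9.3 kg.
Tool frame: the origin (TCP) lies at the very end of the fingers, on their centre line; the grasp point (between the pads) lies 19 mm behind it (bot.hold_point_z is the distance from the TCP to the grasp point, in m); z points along the fingers, y is the direction in which the jaws open and shut (so a half turn about z gives the same grasp; the last joint's range is limited). The gripper opens to 85 mm and grips with 20 to 120 N. Pads are 22 mm wide; open, the fingers measure 114 mm over their backs; the gripper's body (76 mm by 85 mm) begins 54 mm behind the grasp point. The pads swing forward as they close: fully open they stand 13 mm farther back than shut.
Start: joints at [-1.481, 0.259, 0.021, 1.334, 0, 1.418], TCP at [0.132, -0.534, 0.231] pointing down, gripper open.
Joint ranges: [-3.04, 3.04], [-0.91, 1.82], [-1.04, 1.36], [-1.92, 1.95], [-1.52, 1.45], [-3.14, 3.14]. Speed limits (rad/s): [2.22, 2.22, 2.79, 3.14, 3.14, 3.14].

## Interface

Orientations are given as [roll, pitch, yaw] about the fixed x, y, z axes, in that order (R = Rz(yaw) Ry(pitch) Rx(roll)).
In Python, from rig import bot gives the robot as it stands.
- The arm moves only by the tool apply_moves, never from a script. Its argument "commands" is text: rows parted by semicolons, each of 5 numbers parted by spaces: the opening, from -1 (shut) to 1 (fully open), then the shift along the world's x, y, z in cm, then the turn about the world's z in rad. In form: gripper dx dy dz twist; .... A call has 1 to 8 rows; each row is the pose to reach, as a shift and turn from the pose commanded when the call began; what a row does not reach only later rows make up. A row lasts 1/8 s, in which the tool goes at most 62.5 mm and 10.7 degrees, less where a joint would pass 70% of its speed; a pose out of reach is approached as far as the arm can. A call with a gripper value outside its range is refused whole. The fingers move at their own pace and stop on an object; "force" is the grip in N (left out, the last holds). Time passes only in rows, so rows that repeat a pose let the fingers close. It gives the time, the measured TCP pose, the force and the opening at its end, in the units of the state.
- bot.observe(): the state, without advancing time (a new reading comes with each control period).
- bot.capture(name): name is "scene" or "top"; returns (picture, depth): 400x640x3 uint8, red, green, blue; 400x640 float32, m along the optical axis (not along the pixel's ray), 0 where there is no reading.
- bot.camera_params(name): a dict with "fovy" (degrees; the focal length in pixels is half the picture's height over the tangent of half this angle, whatever the lens; pixels are square), "cx", "cy" (the principal point, pixels), "camera_from_world" (4x4, takes a point from world to camera coordinates). Camera axes: x right, y down, z forward; pixel columns grow to the right and rows downward; lengths in m; the calibration is good to about 2 mm. A picture is of the moment at which its call begins. camera_params takes no time and is no camera call.
- bot.sign_off(): hands the job in, once; it reports no verdict.
The state is a dict: "clock": time; "joint_positions": joint angles; "qvel": joint speeds; "tau": joint torques, N m; "position": TCP position; "tcp_rot": TCP orientation; "wrist_force": force on the tool from outside, world axes, zero at the start; "wrist_torque": the same for the moment, N m; "gripper_width": finger opening in m.
Only numpy, scipy, OpenCV 4.12 (cv2) and the standard library are available. Lean on these libraries where they do the work, as an engineer would, in place of code of your own. Each camera call takes 0.05 s, during which the arm holds its last target. There are 200 camera calls.

## Working session

There is one attempt and no reset: what is moved stays moved. The work goes in short steps, Python scripts to look and compute and a tool call to move; the robot and the scene stay as the last step left them, time stands still between calls to the robot, and variables do not carry over. Pictures are saved under pics/ and viewed, about 8 in all and at most 12, crops included, and the job is handed in when it is done.

Besides the shell and the picture viewer there is one more tool, called after "Request:" as name(argument=value, ...), one argument or row to a line, values as JSON. apply_moves: Moves the arm, as the interface text tells. Its arguments: {"type":"object","properties":{"commands":{"type":"string"},"force":{"type":"number"}},"required":["commands"]}

```bash
mkdir -p pics; python3 - <<'E'
from rig import bot
import cv2,numpy as np
o=bot.observe();print(o)
for n in("scene","top"):
    p,d=bot.capture(n);np.savez(f"{n}0.npz",p=p,d=d);cv2.imwrite(f"pics/{n}0.png",p[:,:,::-1])
    print(n,bot.camera_params(n),(d>0).mean())
E
```

```text
{'clock': 0.0, 'joint_positions': array([-1.48062448e+00,  2.59177224e-01,  2.07797452e-02,  1.33368873e+00,
       -2.52313167e-05,  1.41820368e+00]), 'qvel': array([-0.00016013,  0.00059331, -0.00040744, -0.00128035,  0.00063631,
        0.00011207]), 'tau': array([-1.58834814e-04, -5.55644667e+01,  3.44522238e+01,  1.35957281e-02,
       -3.81659429e-04, -7.19263262e-07]), 'position': array([ 0.13218027, -0.53360195,  0.23068137]), 'tcp_rot': array([-3.14031392e+00, -1.71125335e-04,  2.42764401e-01]), 'wrist_force': array([-0.47196706, -0.25388062,  0.13407789]), 'wrist_torque': array([ 0.03735368,  0.02248427, -0.003247  ]), 'gripper_width': 0.08576931278296429}
scene {'fovy': 42.86483907692518, 'cx': 330.4234646488931, 'cy': 209.00716160279907, 'camera_from_world': array([[ 0.546235  , -0.83733443,  0.02232427, -0.52371949],
       [-0.36852065, -0.26416734, -0.89129577,  0.22174389],
       [ 0.75220998,  0.47862999, -0.45287248,  0.66659106],
       [ 0.        ,  0.        ,  0.        ,  1.        ]])} 0.99608984375
top {'fovy': 45.34703109316193, 'cx': 316.5478435398353, 'cy': 192.2546284336053, 'camera_from_world': array([[ 0.01744446, -0.99981795,  0.00773033, -0.31788448],
       [-0.9949097 , -0.01812524, -0.09912705,  0.50286646],
       [ 0.09924912, -0.00596176, -0.99504476,  0.90475733],
       [ 0.        ,  0.        ,  0.        ,  1.        ]])} 0.9960703125
```

View pics/scene0.png

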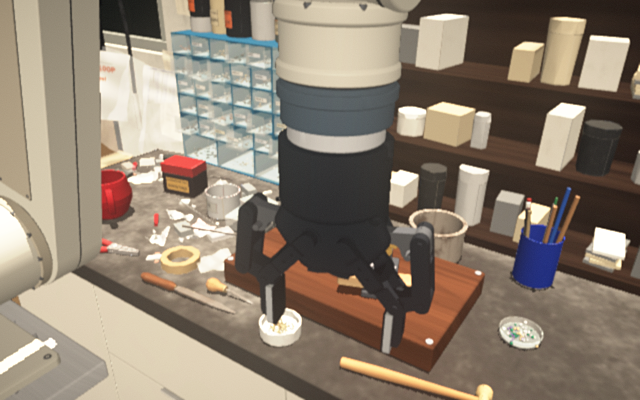

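View pics/top0.png

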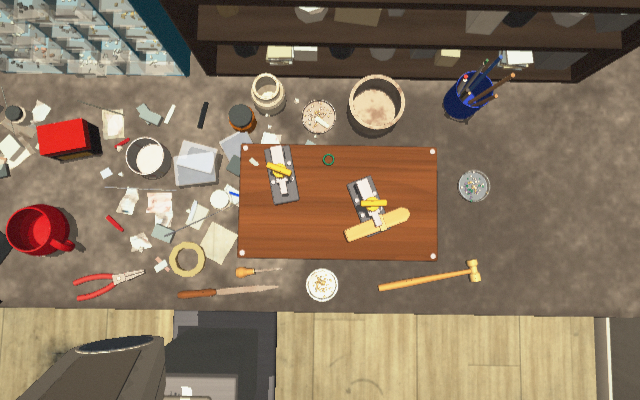

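The top view shows two clamps on the board. The right one, with its brass bar at about (373,203), has the pale holder at (377,224). The left one, at (279,170), is empty. In the scene view the gripper hides the clamps. Next I measure the brass bars and the holder in the top view.

```bash
cat > h.py <<'E'
from rig import bot
import cv2,numpy as np
def cam(n):
    c=bot.camera_params(n);T=c["camera_from_world"];f=200/np.tan(np.radians(c["fovy"])/2)
    return f,c["cx"],c["cy"],T[:3,:3],T[:3,3]
def plane(n,uv,z):
    f,cx,cy,R,t=cam(n);uv=np.atleast_2d(uv).astype(float)
    r=np.c_[(uv[:,0]-cx)/f,(uv[:,1]-cy)/f,np.ones(len(uv))]@R
    o=-R.T@t;return o+r*((z-o[2])/r[:,2])[:,None]
def world(n,u,v,d):
    f,cx,cy,R,t=cam(n);return (np.c_[(u-cx)/f*d,(v-cy)/f*d,d]-t)@R
E
python3 - <<'E'
from h import *
a=np.load("top0.npz");p,d=a["p"],a["d"]
c=p[130:270,230:450];cv2.imwrite("pics/crop1.png",cv2.resize(c[:,:,::-1],None,fx=3.6,fy=3.6,interpolation=cv2.INTER_NEAREST))
hsv=cv2.cvtColor(p,cv2.COLOR_RGB2HSV)
for (u,v) in((373,203),(377,224),(279,170)):print(hsv[v,u],p[v,u],world("top",np.array([u]),np.array([v]),d[v,u:u+1]))
m=cv2.inRange(hsv,(20,150,120),(35,255,255));m[:140]=0;m[262:]=0;m[:,:240]=0;m[:,440:]=0
n,l,s,ce=cv2.connectedComponentsWithStats(m)
for i in range(1,n):
    if s[i,4]<20:continue
    v,u=np.nonzero(l==i);w=world("top",u,v,d[v,u])
    print(s[i],ce[i],"z pct",np.percentile(w[:,2],[5,25,50,75,95]))
    k=w[:,2]>0.115
    if k.sum()>10:
        q=np.c_[u,v][k];W=plane("top",q,0.128)[:,:2];r=cv2.minAreaRect(W.astype(np.float32)*1000);print(k.sum(),W.mean(0),r,cv2.boxPoints(r))
        _,_,V=np.linalg.svd(W-W.mean(0),full_matrices=False);print("dir",np.arctan2(V[0,1],V[0,0]))
E
```

```text
[ 28 174 247] [247 233  78] [[ 0.48134822 -0.40605484  0.12884183]]
[ 18  12 245] [245 240 233] [[ 0.44656098 -0.41803081  0.09220817]]
[ 27 168 246] [246 231  84] [[ 0.53597847 -0.24233129  0.12798812]]
[266 162  25  16 199] [278.47738693 169.21105528] z pct [0.1072098  0.11041268 0.12715367 0.12871172 0.13052289]
144 [ 0.5386891  -0.24118503] ((537.975341796875, -240.84786987304688), (43.66352081298828, 11.769391059875488), 71.2562026977539) [[ 525.3874  -259.6308 ]
 [ 536.53253 -263.41275]
 [ 550.5633  -222.06494]
 [ 539.41815 -218.28299]]
dir 1.2233466699073958
[361 197  26  14 216] [373.25925926 203.13425926] z pct [0.10713735 0.11103478 0.12731839 0.12886725 0.13039526]
157 [ 0.48188212 -0.40750347] ((483.1701354980469, -407.00701904296875), (13.87306022644043, 43.344722747802734), 1.030886173248291) [[ 475.84482 -385.46295]
 [ 476.62466 -428.80066]
 [ 490.49545 -428.5511 ]
 [ 489.7156  -385.21338]]
dir -1.5335370330860605
```

View pics/crop1.png

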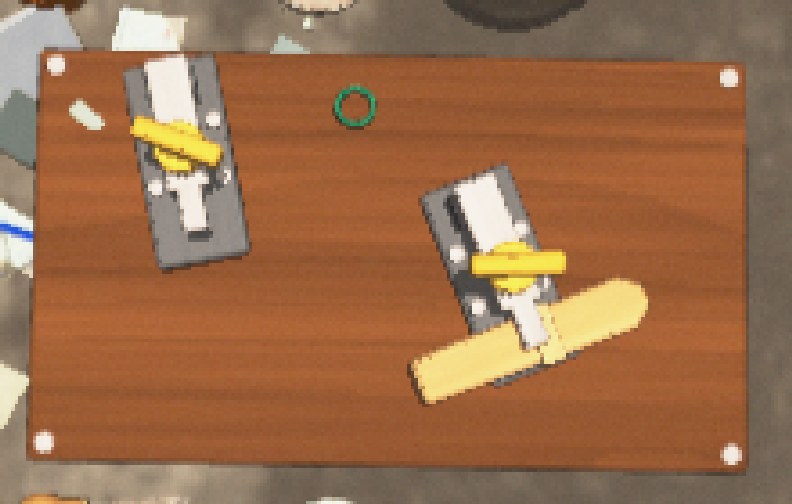

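The crop confirms that the right clamp, with its bar at crop (518,263), has its nose on the holder. Its bar runs close to world y and the strap is tilted about 0.35 rad. I'll refine the bar pose and the strap direction.

```bash
python3 - <<'E'
from h import *
a=np.load("top0.npz");p,d=a["p"],a["d"]
hsv=cv2.cvtColor(p,cv2.COLOR_RGB2HSV)
vv,uu=np.mgrid[140:262,240:440];u=uu.ravel();v=vv.ravel();w=world("top",u,v,d[v,u]);h=hsv[v,u]
def rect(k,name,z):
    W=plane("top",np.c_[u,v][k],z)[:,:2];r=cv2.minAreaRect((W*1000).astype(np.float32))
    _,_,V=np.linalg.svd(W-W.mean(0),full_matrices=False)
    print(name,k.sum(),"z",np.median(w[k,2]).round(4),"mean",W.mean(0).round(4),"rect",np.round(r[0],1),np.round(r[1],1),round(r[2],1),"dir mod pi",round(np.arctan2(V[0,1],V[0,0])%np.pi,3))
for nm,c in(("work",(.4825,-.407)),("empty",(.538,-.241))):
    near=np.hypot(w[:,0]-c[0],w[:,1]-c[1])<.09
    rect(near&(w[:,2]>.122)&(h[:,1]>120),nm+" bar",.1285)
    rect(near&(w[:,2]>.095)&(w[:,2]<.118)&(h[:,1]>120),nm+" nut",.1085)
    rect(near&(w[:,2]>.08)&(w[:,2]<.1)&(h[:,1]<60)&(h[:,2]>150),nm+" strap",.0895)
    rect(near&(w[:,2]>.046)&(w[:,2]<.058)&(h[:,1]<60)&(h[:,2]<150),nm+" plate",.05)
rect((w[:,2]>.058)&(w[:,2]<.08)&(h[:,0]<25)&(h[:,2]>180),"holder",.072)
E
```

```text
work bar 172 z 0.128 mean [ 0.4816 -0.406 ] rect [ 481.4 -406.1] [10.4 45. ] 1.0 dir mod pi 1.62
work nut 65 z 0.1086 mean [ 0.4798 -0.4064] rect [ 482.1 -406.7] [23.1 21.3] 1.0 dir mod pi 3.131
work strap 348 z 0.0897 mean [ 0.4928 -0.4022] rect [ 486.  -405.3] [88.6 21. ] 22.3 dir mod pi 0.381
work plate 358 z 0.055 mean [ 0.493  -0.3948] rect [ 482.2 -406.8] [106.5  49.2] 22.1 dir mod pi 0.266
empty bar 165 z 0.1277 mean [ 0.5382 -0.2414] rect [ 538.1 -241.4] [45.3 11.3] 70.4 dir mod pi 1.226
empty nut 75 z 0.108 mean [ 0.5357 -0.2405] rect [ 538.  -240.5] [22.9 25.2] 77.4 dir mod pi 2.779
empty strap 339 z 0.0894 mean [ 0.5483 -0.2393] rect [ 542.4 -240.6] [88.8 21.4] 12.2 dir mod pi 0.198
empty plate 558 z 0.0552 mean [ 0.5328 -0.2429] rect [ 538.9 -241. ] [107.5  49.1] 11.8 dir mod pi 0.157
holder 785 z 0.0761 mean [ 0.451  -0.4151] rect [ 491.7 -350.8] [247.7 108.4] 57.4 dir mod pi 1.665
```

The sizes and heights match the given ones. The stud axis is at (0.4818,-0.4065), the bar direction is 1.61 rad and the strap 0.388 rad, so about 1.22 rad clockwise is needed. Moving above the knob.

Request:
apply_moves(
  commands="1 3 1.2 0 0.17; 1 8 3 0 0.34; 1 13.5 5 0 0.51; 1 19 7 -1 0.68; 1 24.5 9 -2 0.85; 1 29.5 11 -3 1.02; 1 33.5 12.2 -4 1.19; 1 34.9 12.7 -5 1.36",
  force=60,
)

```text
clock: 1.1
position: [0.4833, -0.4055, 0.1801]
tcp_rot: [-3.141, -0.001, 1.611]
wrist_force: [-0.7, -0.5, 0.6]
gripper_width: 0.0856
```

Request:
apply_moves(
  commands="1 0 0 0 0; 1 0 0 0 0",
)

```text
clock: 1.35
position: [0.4807, -0.4071, 0.1815]
tcp_rot: [-3.141, -0.0, 1.599]
wrist_force: [-1.0, -0.7, -0.2]
gripper_width: 0.0853
```

Request:
apply_moves(
  commands="1 0.1 0 -2.5 0; 1 0.1 0 -5 0; 1 0.1 0 -6.4 0; 1 0.1 0 -6.9 0; 1 0.1 0 -6.9 0; 1 0.1 0 -6.9 0",
)

```text
clock: 2.1
position: [0.4825, -0.4073, 0.1132]
tcp_rot: [3.141, 0.001, 1.602]
wrist_force: [-0.1, 0.5, -0.1]
gripper_width: 0.0856
```

```bash
python3 - <<'E'
from h import *
p,d=bot.capture("scene");o=bot.observe();print(o["position"],o["tcp_rot"],o["wrist_force"],o["joint_positions"])
cv2.imwrite("pics/s1.png",cv2.resize(p[150:350,250:500,::-1],None,fx=3,fy=3))
E
```

```text
[ 0.48247529 -0.40719471  0.11312453] [3.14073847e+00 1.00069468e-03 1.60257501e+00] [-0.42805305  1.28203166  0.03787541] [-8.33790644e-01  4.47615030e-01  2.48595770e-03  1.12435158e+00
  1.77144217e-06  7.05226572e-01]
```

View pics/s1.png

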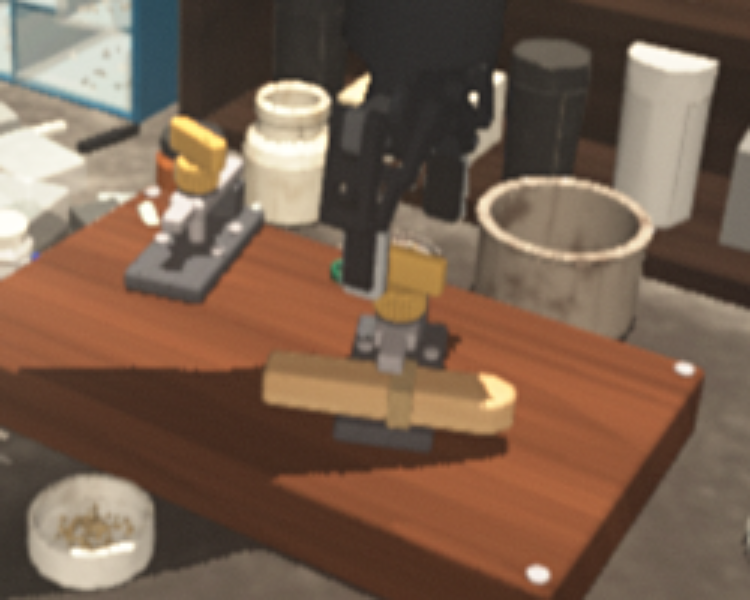

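The open fingers straddle the brass bar (crop (415,265)) with nothing touched. The near finger is at crop (360,260). Closing now.

Request:
apply_moves(
  commands="-1 0 0 0 0; -1 0 0 0 0; -1 0 0 0 0; -1 0 0 0 0; -1 0 0 0 0; -1 0 0 0 0; -1 0 0 0 0; -1 0 0 0 0",
  force=60,
)

```text
clock: 3.15
position: [0.4819, -0.4069, 0.1124]
tcp_rot: [-3.141, 0.0, 1.603]
wrist_force: [-4.9, 0.7, 5.1]
gripper_width: 0.0095
```

Request:
apply_moves(
  commands="-1 0 0 -0.03 -0.13; -1 0 0 -0.05 -0.26; -1 0 0 -0.08 -0.39; -1 0 0 -0.1 -0.52; -1 0 0 -0.13 -0.65; -1 0 0 -0.15 -0.78; -1 0 0 -0.18 -0.91; -1 0 0 -0.2 -1.02",
)

```text
clock: 4.15
position: [0.4822, -0.407, 0.1104]
tcp_rot: [3.141, 0.0, 0.579]
wrist_force: [-3.9, 1.5, 4.0]
gripper_width: 0.0094
```

```bash
python3 - <<'E'
from rig import bot
o=bot.observe();print({k:o[k].round(4) if hasattr(o[k],'round') else o[k] for k in("clock","joint_positions","position","tcp_rot","wrist_force","wrist_torque","gripper_width")})
E
```

```text
{'clock': 4.15, 'joint_positions': array([-8.3380e-01,  4.4940e-01, -1.7000e-03,  1.1193e+00, -3.0000e-04,
        1.7289e+00]), 'position': array([ 0.4822, -0.407 ,  0.1104]), 'tcp_rot': array([3.1413e+00, 3.0000e-04, 5.7890e-01]), 'wrist_force': array([-3.8657,  1.5069,  3.9521]), 'wrist_torque': array([-0.0216,  0.8458,  0.0509]), 'gripper_width': 0.009351207517190081}
```

Request:
apply_moves(
  commands="-1 0 0 -0.02 -0.08; -1 0 0 -0.04 -0.16; -1 0 0 -0.05 -0.2; -1 0 0 -0.05 -0.23; -1 0 0 -0.05 -0.23",
)

```text
clock: 4.78
position: [0.4822, -0.4071, 0.11]
tcp_rot: [3.141, 0.0, 0.353]
wrist_force: [-4.8, -0.4, 5.3]
gripper_width: 0.0093
```

```bash
python3 - <<'E'
from rig import bot
o=bot.observe();print({k:o[k].round(4) if hasattr(o[k],'round') else o[k] for k in("clock","joint_positions","position","tcp_rot","wrist_force","wrist_torque","gripper_width")})
E
```

```text
{'clock': 4.775, 'joint_positions': array([-8.3380e-01,  4.4970e-01, -2.4000e-03,  1.1182e+00, -5.0000e-04,
        1.9548e+00]), 'position': array([ 0.4822, -0.4071,  0.11  ]), 'tcp_rot': array([3.141e+00, 3.000e-04, 3.530e-01]), 'wrist_force': array([-4.7887, -0.4137,  5.3027]), 'wrist_torque': array([-0.1515,  0.936 ,  0.5494]), 'gripper_width': 0.009296519764837323}
```

The twist moment jumped from 0.05 to 0.55 N·m at yaw 0.353, against a strap direction of 0.388, so the knob is at its stop. I'll press slightly more to confirm.

Request:
apply_moves(
  commands="-1 0 0 0 -0.04; -1 0 0 0 -0.04",
)

```text
clock: 5.03
position: [0.4822, -0.4071, 0.11]
tcp_rot: [3.141, 0.0, 0.314]
wrist_force: [-4.6, -0.9, 5.7]
gripper_width: 0.0097
```

```bash
python3 - <<'E'
from rig import bot
o=bot.observe();print(o["tcp_rot"],o["wrist_torque"],o["wrist_force"])
E
```

```text
[3.14098670e+00 3.76696564e-04 3.13700038e-01] [-0.23460176  1.03030315  1.08134227] [-4.64882025 -0.88604032  5.67327327]
```

Request:
apply_moves(
  commands="1 0 0 0 0; 1 0 0 0 0; 1 0 0 0 0; 1 0 0 0 0; 1 0 0 0 0; 1 0 0 0 0",
)

```text
clock: 5.78
position: [0.4822, -0.4069, 0.1098]
tcp_rot: [-3.142, -0.0, 0.313]
wrist_force: [0.4, 0.7, 0.3]
gripper_width: 0.0857
```

Request:
apply_moves(
  commands="1 0 0 1.5 0; 1 0 0 4.5 0; 1 0 0 8 0; 1 -5 -3 10 0; 1 -10 -6 10 0; 1 -15 -9 10 0; 1 -20 -11 10 0; 1 -20 -11 10 0",
)

```text
clock: 6.78
position: [0.2791, -0.5184, 0.211]
tcp_rot: [3.14, 0.0, 0.308]
wrist_force: [0.4, 0.4, -0.0]
gripper_width: 0.0854
```

```bash
python3 - <<'E'
from h import *
p,d=bot.capture("top");o=bot.observe();print(o["clock"],o["position"],o["wrist_force"],o["gripper_width"])
cv2.imwrite("pics/t2.png",cv2.resize(p[130:270,230:450,::-1],None,fx=3.6,fy=3.6,interpolation=cv2.INTER_NEAREST))
hsv=cv2.cvtColor(p,cv2.COLOR_RGB2HSV)
vv,uu=np.mgrid[140:262,240:440];u=uu.ravel();v=vv.ravel();w=world("top",u,v,d[v,u]);h=hsv[v,u]
for nm,c in(("work",(.4818,-.4065)),("empty",(.538,-.241))):
    k=(np.hypot(w[:,0]-c[0],w[:,1]-c[1])<.04)&(w[:,2]>.12)&(w[:,2]<.14)&(h[:,1]>120)&(h[:,0]>20)
    W=plane("top",np.c_[u,v][k],.1285)[:,:2];r=cv2.minAreaRect((W*1000).astype(np.float32));_,_,V=np.linalg.svd(W-W.mean(0),full_matrices=False)
    print(nm,k.sum(),W.mean(0),np.round(r[0],1),np.round(r[1],1),r[2],np.arctan2(V[0,1],V[0,0])%np.pi,np.median(w[k,2]))
E
```

```text
6.825 [ 0.28076778 -0.51770014  0.21091345] [ 0.48391732 -0.88327542  0.30933278] 0.08533794891852563
work 135 [ 0.48203055 -0.40666412] [ 481.6 -406.9] [43.9  9.4] 22.21419906616211 0.38846655416430886 0.12621758193670235
empty 130 [ 0.53883569 -0.24166271] [ 538.3 -241.1] [43.6 10.5] 72.48119354248047 1.2323160121827883 0.12815306528739964
```

View pics/t2.png

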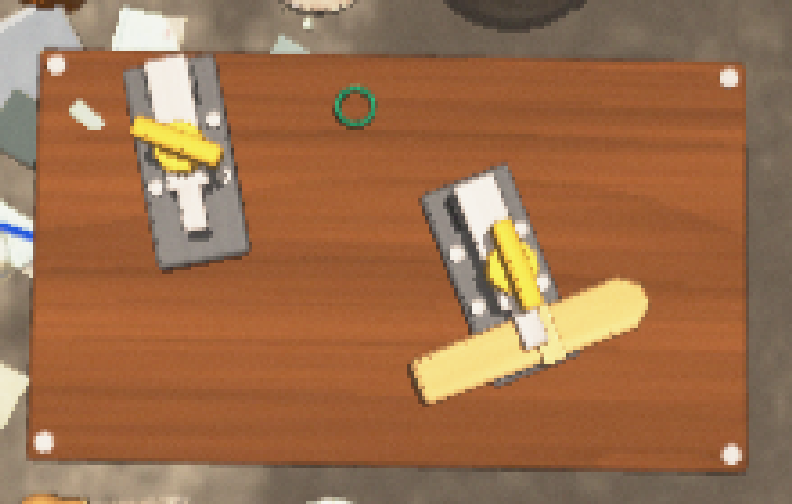

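The bar on the right knob (crop (517,263)) now lies along the strap, at 0.388 rad for both. The left knob is unchanged and the gripper is clear of everything. Handing in.

```bash
python3 -c "
from rig import bot
print(bot.sign_off())"
```

```text
the job is handed in; nothing more can be done
None
```

I screwed the brass knob of the clamp with the wooden holder down clockwise about 1.22 rad in one grasp until it was tight. Then I opened the gripper, backed away and handed the job in at about 6.8 s; no verdict was reported.

- **Tightness:** near the end of the turn the twist moment rose from 0.05 N·m to 0.55 N·m, then 1.08 N·m as I pressed a little further. That shows the knob hard against its stop.
- **Final angle:** after release, the last picture put the bar at 0.388 rad, and the strap had measured 0.388 rad at the start. The bar's top had dropped about 2 mm, as the thread should give.
- **Empty clamp:** its bar measured 1.232 rad against 1.226 rad before, with its centre within 1 mm, which is measurement noise.
- **Gripper:** it was open, well clear and reading under about 1 N when I handed in.

No check failed. The only small disagreement was the gripper reading 9.5 mm on the 11 mm bar, and the grasp did not slip.

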